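# Fit the square-bored vial head on the mixer

### The job

Pick up the vial head with the square hub and fit it onto the square drive post of the white bench mixer, turned so that the bore matches the post (any of the four ways round will do). Lower it until it sits fully home and level on the mixer's dark flange before letting go; do not drop it on. Leave the head with the round hub where it lies.

Things in the scene. Friction and masses are not known exactly. Their poses are not given: they have to be found in the camera images.
- square_head: Loose aluminium vial head, about 0.25 kg, upright on the bench: square hub 44 x 44 mm, 56 mm tall, with a 27 mm square bore right through, parallel to its faces. Four 6 mm thick arms run from its corners to cups 28 mm wide, 18 mm high, centred 60 mm from the axis; its faces are clear to grip above 20 mm. Origin: axis, underside; x, y square to the hub's faces, z up.
- round_head: Bystander, another mixer's head: same aluminium, arms, cups and 56 mm height, but its hub is a round tube 44 mm across with a round 27 mm bore that cannot go over the post. Origin: axis, underside; z up. It must stay where it is.
- drive_seat (a point): Centre of the mixer's dark flange (64 mm wide, top 56 mm above the bench), where the head's underside must rest. A fixed steel square post, 22 x 22 mm, rises 46 mm from here, the last 14 mm tapering to 12 x 12 mm; it does not turn. The mixer is a fixed white box 140 x 140 mm, 50 mm high, sides parallel to the post's. x, y square to the post's faces, z up.
Things that resemble listed ones, but are neither listed nor needed, are in the scene too. Leave any red or yellow look-alike of the square_head alone.

How it is judged (in metres and radians):
On the way:
1. the square-hubbed head is lowered on the post, still in the fingers, to within 20 mm of its seat (z of square_head in the frame of drive_seat below 0.02 m and horizontal distance between square_head and drive_seat below 0.01 m and contact force between the fingers and square_head above 0.5 N), for 0.1 s.
At the end, for the whole second after the job is handed in: The square-hubbed head is on the post, its axis within 10 mm of the post's, its underside within 8 mm of the flange, level within 0.15 rad, its faces parallel to the post's within 0.3 rad (any quarter turn), at rest; the round-hubbed head is within 30 mm of where it started (horizontal distance between square_head and drive_seat below 0.01 m and z of square_head in the frame of drive_seat between -0.008 and 0.008 m and angle between square_head's own z axis and vertical below 0.15 rad and (angle between the x axis of square_head and the x axis of drive_seat, either way round below 0.3 rad or angle between the x axis of square_head and the y axis of drive_seat, either way round below 0.3 rad) and linear speed of square_head below 0.02 m/s and distance of round_head from where it was at the start of the episode below 0.03 m); the robot touches nothing.
It fails at once if the round-hubbed head is moved by more than 30 mm (distance of round_head from where it was at the start of the episode above 0.03 m).
It also fails if it takes over 42 s, if anything falls off the work surface, if the arm or the gripper's body presses on something with over 40 N, if the wrist force passes 120 N, or if a joint passes its speed limit or range.

### The arm

A 6-joint arm with a two-finger parallel gripper is mounted at the origin on the work surface. World frame = base frame: x ahead of the robot, y to its left, z up, the work surface at z = 0. Lengths are in m, angles in degrees, forces in N, time in s.
With the tool pointing down it reaches from about 0.3 to 0.75 m from the base axis. Payload 8.5 kg.
Tool frame: the origin (TCP) lies at the very end of the fingers, on their centre line; the grasp point (between the pads) lies 19 mm behind it (env.tcp_to_grasp is the distance from the TCP to the grasp point, in m); z points along the fingers, y is the line along which they close (so a half turn about z gives the same grasp; the last joint's range is limited). The gripper opens to 85 mm and grips with 20 to 120 N. Pads are 22 mm wide; open, the fingers measure 114 mm over their backs; the gripper's body (76 mm by 85 mm) begins 54 mm behind the grasp point. The pads swing forward as they close: fully open they stand 13 mm farther back than shut.
Start: joints at [63.237, 21.807, 74.336, -0, 83.858, -12.336], TCP at [0.137, 0.533, 0.231] pointing down, gripper open.
Joint ranges: [-178.18, 178.18], [-50.72, 133.34], [12.68, 142.11], [-81.47, 261.47], [9.98, 163.14], [-165.26, 165.26]. Speed limits (degrees/s): [136.94, 136.94, 180, 180, 180, 180].

### API

Orientations are given as a 3x3 rotation matrix whose columns are the frame's x, y, z axes.
In Python, from rig import status, get_image, env gives the robot as it stands.
- The arm moves only by the shell command python3 -m handwheel 'ROWS' [FORCE]. ROWS is text: rows parted by semicolons, each of 7 numbers parted by spaces: the shift along the world's x, y, z in cm, then the turn, a rotation vector about the world's x, y, z in degrees, then the opening, from 0 (shut) to 1 (fully open). In form: dx dy dz wx wy wz gripper; .... A call has 1 to 8 rows; each row is the pose to reach, as a shift and turn from the pose commanded when the call began; what a row does not reach only later rows make up. A row lasts 1/12 s, in which the tool goes at most 41.7 mm and 7.16 degrees, less where a joint would pass 70% of its speed; a pose out of reach is approached as far as the arm can. A call with a gripper value outside its range is refused whole. The fingers move at their own pace and stop on an object; FORCE is the grip in N (left out, the last holds). Time passes only in rows, so rows that repeat a pose let the fingers close. It gives the time, the measured TCP pose, the force, the opening and the grip force at its end, in the units of the state.
- status.observe(): the state, without advancing time (a new reading comes with each control period).
- get_image(name): name is "scene" or "top" or "wrist"; returns a dict with "color" (400x640x3 uint8, red, green, blue), "vertical_fov" (degrees; the focal length in pixels is half the picture's height over the tangent of half this angle, whatever the lens; pixels are square), "cx", "cy" (the principal point, pixels), "xyz" and "orientation" of the camera in the world. Camera axes: x right, y down, z forward; pixel columns grow to the right and rows downward; lengths in m; the calibration is good to about 2 mm. A picture is of the moment at which its call begins. There is no depth.
- env.close_job(): hands the job in; it is judged then, once.
The state is a dict: "time_s": time; "q": joint angles; "qvel": joint speeds; "joint_efforts": joint torques, N m; "position": TCP position; "tool_rot": TCP orientation; "ft_force": force on the tool from outside, world axes, zero at the start; "wrist_torque": the same for the moment, N m; "grip_width": finger opening in m; "gripper_force": force on a finger pad.
Only numpy, scipy, OpenCV 4.12 (cv2) and the standard library are available. Lean on these libraries where they do the work, as an engineer would, in place of code of your own. Each camera call takes 0.05 s, during which the arm holds its last target. There are 200 camera calls.

## Working session

There is one attempt and no reset: what is moved stays moved. The work goes in short steps, Python scripts to look and compute and a shell command to move; the robot and the scene stay as the last step left them, time stands still between calls to the robot, and variables do not carry over. Pictures are saved under pics/ and viewed, at most 10 in all, crops included, and the job is handed in when it is done.

```bash
ls; mkdir -p pics; cat > h.py <<'E'
import numpy as np, cv2
from rig import status, get_image, env
def grab(n,f):
    d=get_image(n); cv2.imwrite(f'pics/{f}.png',cv2.cvtColor(d['color'],cv2.COLOR_RGB2BGR)); np.save(f'pics/{f}.npy',d,allow_pickle=True); return d
def load(f): return np.load(f'pics/{f}.npy',allow_pickle=True).item()
def ray(d,u,v,z):
    f=d['color'].shape[0]/2/np.tan(np.radians(d['vertical_fov'])/2)
    r=np.array(d['orientation'])@np.array([(u-d['cx'])/f,(v-d['cy'])/f,1]); o=np.array(d['xyz'])
    return o+r*(z-o[2])/r[2]
def proj(d,p):
    f=d['color'].shape[0]/2/np.tan(np.radians(d['vertical_fov'])/2)
    c=np.array(d['orientation']).T@(np.array(p)-np.array(d['xyz'])); return c[:2]/c[2]*f+[d['cx'],d['cy']]
E
python3 - <<'E'
from h import *
a=grab('top','top0'); b=grab('scene','sc0')
for d in(a,b): print({k:np.round(v,3).tolist() for k,v in d.items() if k!='color'})
E
```

```text
pics
{'vertical_fov': 52.241, 'cx': 321.046, 'cy': 195.988, 'xyz': [0.359, -0.011, 0.936], 'orientation': [[0.02, -0.989, 0.147], [-1.0, -0.019, 0.003], [0.0, -0.147, -0.989]]}
{'vertical_fov': 55.6, 'cx': 322.789, 'cy': 194.815, 'xyz': [0.979, -0.245, 0.603], 'orientation': [[0.465, 0.617, -0.634], [0.885, -0.34, 0.318], [-0.019, -0.709, -0.705]]}
```

View pics/top0.png

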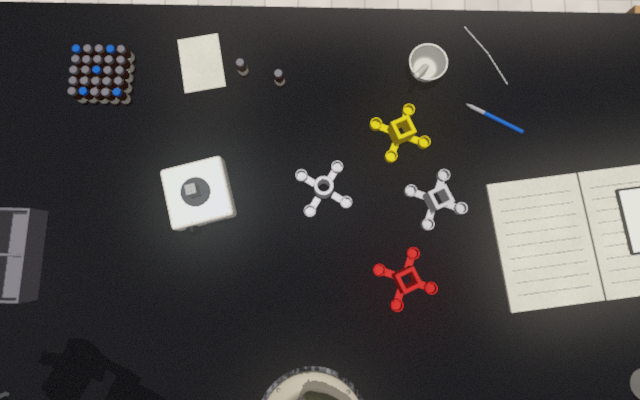

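View pics/sc0.png

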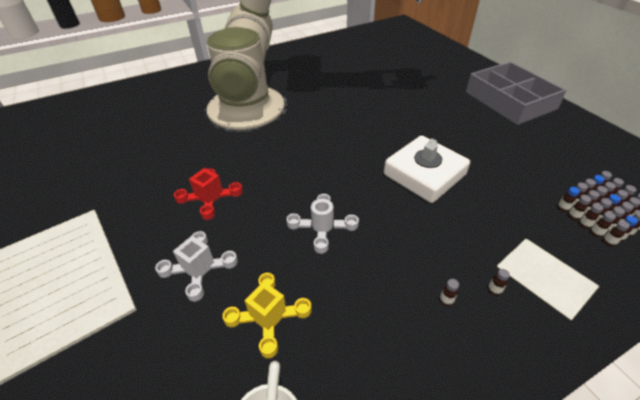

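The top view shows these candidates: the aluminium square hub at about (441,199), the aluminium round hub at (323,186), the yellow square look-alike at (403,128) and the red one at (408,281). The mixer is at (197,192). By the description I choose (441,199), and check it in one close crop.

```bash
python3 - <<'E'
from h import *
d=load('top0'); c=cv2.cvtColor(d['color'],cv2.COLOR_RGB2BGR)
A=cv2.resize(c[160:240,400:480],None,fx=5,fy=5,interpolation=cv2.INTER_CUBIC)
B=cv2.resize(c[150:230,155:235],None,fx=5,fy=5,interpolation=cv2.INTER_CUBIC)
cv2.imwrite('pics/crop1.png',np.hstack([A,B]))
def mask(x0,y0,x1,y1,t):
    g=cv2.cvtColor(d['color'],cv2.COLOR_RGB2GRAY); m=np.zeros_like(g); m[y0:y1,x0:x1]=(g[y0:y1,x0:x1]>t)*255; return m
m=mask(400,160,475,240,90)
cs=max(cv2.findContours(m,cv2.RETR_EXTERNAL,2)[0],key=cv2.contourArea); print('head',cv2.minAreaRect(cs))
m=mask(150,145,245,240,190)
cs=max(cv2.findContours(m,cv2.RETR_EXTERNAL,2)[0],key=cv2.contourArea); print('mixer',cv2.minAreaRect(cs))
# cup centres (eye estimates), tops at .018
P=np.array([ray(d,u,v,.018) for u,v in [(443,175),(410,190),(428,224),(461,208)]]);print(P.round(3),P.mean(0))
for i in(0,1): w=P[i]-P[i+2]; print(np.degrees(np.arctan2(w[1],w[0])),np.linalg.norm(w))
q=cv2.boxPoints(cv2.minAreaRect(cs)); Q=np.array([ray(d,*p,.05) for p in q]); print(Q.round(3),Q.mean(0))
for i in range(4): w=Q[i]-Q[i-1]; print(np.degrees(np.arctan2(w[1],w[0])),np.linalg.norm(w))
s=status.observe(); print(s['position'],np.round(s['tool_rot'],3))
E
```

```text
head ((435.9000244140625, 198.80001831054688), (50.535133361816406, 50.087921142578125), 63.43495178222656)
mixer ((195.70590209960938, 192.3235321044922), (60.148834228515625, 63.30179977416992), 75.96376037597656)
[[ 0.55  -0.288  0.018]
 [ 0.513 -0.212  0.018]
 [ 0.436 -0.251  0.018]
 [ 0.474 -0.327  0.018]] [ 0.49331277 -0.26923659  0.018     ]
-17.88347052806431 0.11894932115831093
71.23683215123022 0.1215061037884021
[[0.54  0.354 0.05 ]
 [0.578 0.22  0.05 ]
 [0.448 0.181 0.05 ]
 [0.412 0.312 0.05 ]] [0.49418342 0.2667456  0.05      ]
18.011527881969496 0.13501853507894993
-74.35903478903568 0.13927816212212538
-163.22537425407359 0.13568387561424888
105.32405601504587 0.1363800491107882
[0.13691715 0.53240158 0.23078221] [[-0.968  0.249 -0.001]
 [ 0.249  0.968 -0.001]
 [ 0.    -0.001 -1.   ]]
```

View pics/crop1.png

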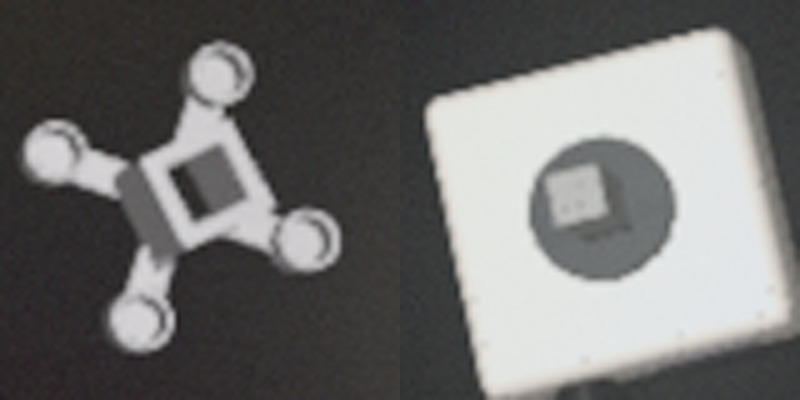

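The crop confirms it: a clean aluminium square hub with a square bore (hub top at crop (205,180)). The mixer's square post tip is at crop (578,195) and its flange centre at (603,209). The head is at about (0.493,-0.269) with face normals at 27°. The seat is at about (0.494,0.267), with faces at about 16.5°. I'll grasp with tool y at 27°, a turn of -48.6°.

```bash
python3 -m handwheel '28 -26 0 0 0 -24 1;28 -26 0 0 0 -24 1;28 -26 0 0 0 -24 1;28 -26 0 0 0 -24 1;28 -26 0 0 0 -24 1;28 -26 0 0 0 -24 1;28 -26 0 0 0 -24 1;28 -26 0 0 0 -24 1'
python3 -m handwheel '7.6 -54 0 0 0 -24.6 1;7.6 -54 0 0 0 -24.6 1;7.6 -54 0 0 0 -24.6 1;7.6 -54 0 0 0 -24.6 1;7.6 -54 0 0 0 -24.6 1;7.6 -54 0 0 0 -24.6 1;7.6 -54 0 0 0 -24.6 1;7.6 -54 0 0 0 -24.6 1'
```

```text
time_s: 0.77
position: [0.3823, 0.3041, 0.2312]
tool_rot: [[-0.783, 0.621, -0.0], [0.621, 0.783, -0.0], [0.0, -0.0, -1.0]]
ft_force: [0.6, 0.5, 0.1]
grip_width: 0.0857
gripper_force: 0.0
time_s: 1.43
position: [0.4274, -0.0263, 0.2313]
tool_rot: [[-0.453, 0.891, -0.0], [0.891, 0.453, 0.0], [0.0, -0.0, -1.0]]
ft_force: [1.5, -0.1, 0.1]
grip_width: 0.0855
gripper_force: 0.0
```

```bash
python3 -m handwheel '6 -23.5 0 0 0 0 1;6 -23.5 0 0 0 0 1;6 -23.5 0 0 0 0 1;6 -23.5 0 0 0 0 1;6 -23.5 0 0 0 0 1;6 -23.5 0 0 0 0 1;6 -23.5 0 0 0 0 1;6 -23.5 0 0 0 0 1'
python3 - <<'E'
from h import *
d=grab('wrist','w1'); print(d['xyz'],np.round(d['orientation'],3),d['vertical_fov'])
print(status.observe()['position'], proj(d,[.493,-.269,.056]))
E
```

```text
time_s: 2.1
position: [0.4876, -0.2606, 0.2303]
tool_rot: [[-0.452, 0.892, -0.001], [0.892, 0.452, 0.001], [0.002, -0.001, -1.0]]
ft_force: [-0.5, 0.2, -1.2]
grip_width: 0.0857
gripper_force: 0.0
[ 0.44972631 -0.184919    0.37318171] [[ 0.892  0.428  0.147]
 [ 0.452 -0.843 -0.29 ]
 [-0.     0.325 -0.946]] 63.51483179411088
[ 0.48743811 -0.25925326  0.23065088] [316.64247739 181.91393279]
```

View pics/w1.png

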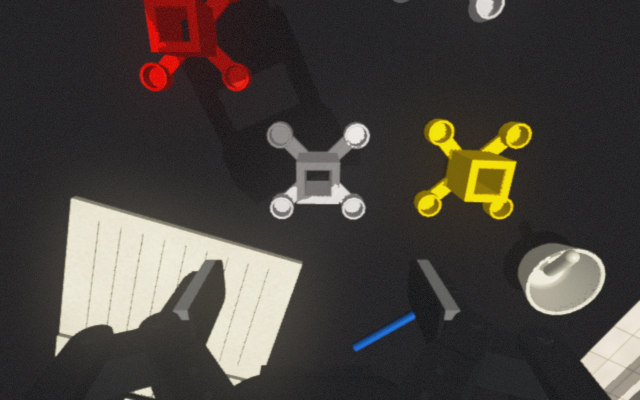

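The wrist view shows the hub top at about (299–340, 162–199), centred near (319,181) and square to the fingers. The yellow hub (485,182) and red hub (175,25) are well to either side.

```bash
python3 - <<'E'
from h import *
d=load('w1'); 
print(ray(d,319,181,.056))
g=cv2.cvtColor(d['color'],cv2.COLOR_RGB2GRAY); m=((g>70)*255).astype(np.uint8); r=np.zeros_like(m); r[118:222,262:374]=m[118:222,262:374]
c=max(cv2.findContours(r,cv2.RETR_EXTERNAL,2)[0],key=cv2.contourArea); x,y,w,h=cv2.boundingRect(c);print(x,y,w,h)
P=np.array([ray(d,u,v,.018) for u,v in [(280,134),(356,134),(353,206),(282,206)]]);print(P.round(3),P.mean(0))
for i in(0,1): v=P[i]-P[i+2]; print(np.degrees(np.arctan2(v[1],v[0])),np.linalg.norm(v))
s=status.observe(); p=ray(d,319,181,.056); print((p-s['position'])*100)
E
```

```text
[ 0.49470848 -0.26704073  0.056     ]
266 121 105 99
[[ 0.438 -0.249  0.018]
 [ 0.512 -0.211  0.018]
 [ 0.55  -0.286  0.018]
 [ 0.475 -0.324  0.018]] [ 0.4936358  -0.26737263  0.018     ]
161.4673926345377 0.11796467870756629
72.03768140069583 0.11856505247831094
[  0.72703616  -0.7787466  -17.46508787]
```

```bash
python3 -m handwheel '0.6 -0.8 0 0 0 0 1;0.6 -0.8 -4 0 0 0 1;0.6 -0.8 -8 0 0 0 1;0.6 -0.8 -12 0 0 0 1;0.6 -0.8 -15.5 0 0 0 1;0.6 -0.8 -18.5 0 0 0 1;0.6 -0.8 -20.5 0 0 0 1;0.6 -0.8 -20.5 0 0 0 1'
python3 -m handwheel '0 0 0 0 0 0 1;0 0 0 0 0 0 0.3;0 0 0 0 0 0 0.3;0 0 0 0 0 0 0.3;0 0 0 0 0 0 0.3;0 0 0 0 0 0 0.3;0 0 0 0 0 0 0.3;0 0 0 0 0 0 0.3' 60
```

```text
time_s: 2.82
position: [0.492, -0.2644, 0.023]
tool_rot: [[-0.455, 0.891, -0.006], [0.891, 0.455, 0.005], [0.007, -0.003, -1.0]]
ft_force: [0.2, 0.4, -1.0]
grip_width: 0.085
gripper_force: 0.0
time_s: 3.48
position: [0.4942, -0.2676, 0.0278]
tool_rot: [[-0.454, 0.891, 0.002], [0.891, 0.454, -0.002], [-0.002, 0.001, -1.0]]
ft_force: [-1.0, 1.3, 6.9]
grip_width: 0.0427
gripper_force: 63.1
```

```bash
python3 -m handwheel '0 0 2 0 0 0 0.3;0 0 5 0 0 0 0.3;0 0 9 0 0 0 0.3;0 0 13 0 0 0 0.3;0 0 16 0 0 0 0.3;0 0 17 0 0 0 0.3;0 0 17 0 0 0 0.3;0 0 17 0 0 0 0.3'
python3 - <<'E'
from h import *
d=grab('wrist','w2'); s=status.observe();print(s['position'],s['grip_width'],s['gripper_force'],s['ft_force'])
E
```

```text
time_s: 4.15
position: [0.4933, -0.2669, 0.1953]
tool_rot: [[-0.453, 0.891, -0.001], [0.891, 0.453, 0.001], [0.001, -0.001, -1.0]]
ft_force: [-0.6, -0.5, -1.8]
grip_width: 0.043
gripper_force: 62.4
[ 0.49304943 -0.26672538  0.19442753] 0.04297798646712842 62.40121118724346 [ 0.16550282 -0.38002881 -2.15756415]
```

View pics/w2.png

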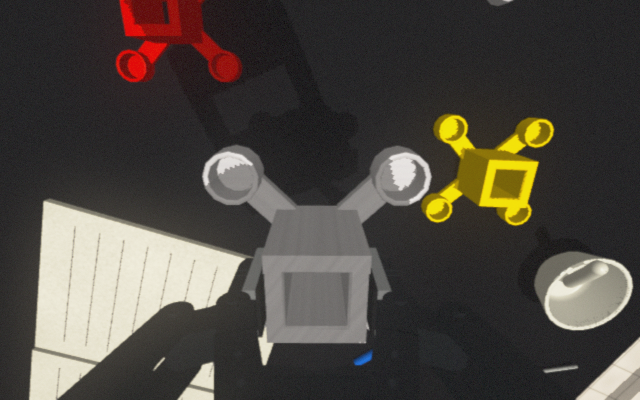

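The wrist view shows the head held squarely: its hub top runs from (263,257) to (371,254) to (367,342) to (268,342), and the front cups are at (233,176) and (401,176).

```bash
python3 - <<'E'
from h import *
d=load('w2'); s=status.observe(); R=np.array(s['tool_rot']); p=np.array(s['position'])
for top in (.223,.226):
  Q=np.array([ray(d,u,v,top) for u,v in [(263,257),(371,254),(367,342),(268,342)]]); T=(Q-p)@R
  print(top,T.round(4).tolist(),T.mean(0).round(4))
E
python3 -m handwheel '0 27 0 0 0 -10.3 0.3;0 27 0 0 0 -10.3 0.3;0 27 0 0 0 -10.3 0.3;0 27 0 0 0 -10.3 0.3;0 27 0 0 0 -10.3 0.3;0 27 0 0 0 -10.3 0.3;0 27 0 0 0 -10.3 0.3;0 27 0 0 0 -10.3 0.3'
python3 -m handwheel '0 26.5 0 0 0 0 0.3;0 26.5 0 0 0 0 0.3;0 26.5 0 0 0 0 0.3;0 26.5 0 0 0 0 0.3;0 26.5 0 0 0 0 0.3;0 26.5 0 0 0 0 0.3;0 26.5 0 0 0 0 0.3;0 26.5 0 0 0 0 0.3'
python3 - <<'E'
from h import *
d=grab('wrist','w3'); e=grab('scene','s3'); s=status.observe();print(s['position'])
cv2.imwrite('pics/c3.png',np.vstack([cv2.imread('pics/w3.png')[:,:],cv2.imread('pics/s3.png')[60:260,:]]))
E
```

```text
0.223 [[0.0184, -0.0209, -0.0285], [0.0198, 0.0227, -0.0285], [-0.0245, 0.0234, -0.0287], [-0.0246, -0.0209, -0.0286]] [-0.0027  0.0011 -0.0286]
0.226 [[0.0202, -0.0203, -0.0315], [0.0215, 0.0221, -0.0315], [-0.0217, 0.0228, -0.0317], [-0.0217, -0.0203, -0.0316]] [-0.0004  0.0011 -0.0316]
time_s: 4.87
position: [0.4924, 0.0067, 0.1944]
tool_rot: [[-0.291, 0.957, -0.004], [0.957, 0.291, 0.002], [0.003, -0.003, -1.0]]
ft_force: [-0.6, -0.1, -1.2]
grip_width: 0.0431
gripper_force: 62.3
time_s: 5.53
position: [0.4929, 0.2704, 0.1939]
tool_rot: [[-0.291, 0.957, -0.004], [0.957, 0.291, -0.001], [0.001, -0.004, -1.0]]
ft_force: [0.5, -0.2, -2.1]
grip_width: 0.0429
gripper_force: 62.4
[0.49335971 0.26733756 0.19444188]
```

View pics/c3.png

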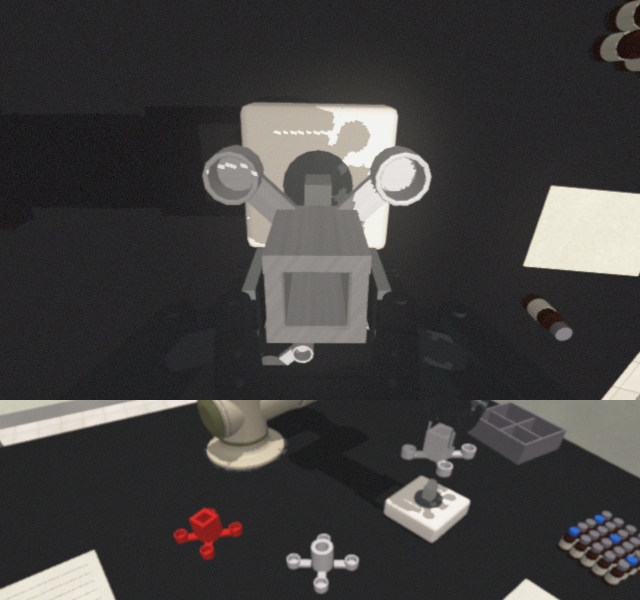

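The wrist view shows the mixer top with its far edge at row ~104, left edge from (242,108) to (247,240) and right edge from (397,108) to (386,240). The flange spans columns 284–352 with its top at row 150, and the post spans columns 305–331. The scene view shows the head held over the mixer.

```bash
python3 - <<'E'
from h import *
d=load('w3'); s=status.observe(); R=np.array(s['tool_rot']); p=np.array(s['position'])
g=cv2.cvtColor(d['color'],cv2.COLOR_RGB2GRAY).astype(float)
gx=np.diff(cv2.GaussianBlur(g,(0,0),1),axis=1); gy=np.diff(cv2.GaussianBlur(g,(0,0),1),axis=0)
L=[(gx[r,232:262].argmax()+232.5,r) for r in list(range(115,142))+list(range(208,225))]
Rr=[(gx[r,375:410].argmin()+375.5,r) for r in list(range(115,142))+list(range(208,225))]
F=[(c,gy[92:118,c].argmax()+92.5) for c in range(258,385)]
def ln(P,n):
    X=np.array([ray(d,u,v,.05)[:2] for u,v in P]); v=cv2.fitLine(X.astype(np.float32),cv2.DIST_HUBER,0,.001,.001).ravel()
    print(n,np.degrees(np.arctan2(v[1],v[0])).round(2),v[2:].round(4)); return v
l,r,f=ln(L,'L'),ln(Rr,'R'),ln(F,'F')
# tool x dir (yaw of F normal): centre
a=np.radians(np.mean([np.degrees(np.arctan2(v[1],v[0]))%90 for v in(l,r,f)])); print('yaw',np.degrees(a), 'tool y yaw',np.degrees(np.arctan2(R[1,1],R[0,1])))
y=np.array([np.cos(a),np.sin(a)]); x=np.array([-y[1],y[0]])
if x@R[:2,0]<0:x=-x
print('width',(r[2:]-l[2:])@y)
cy=(l[2:]+r[2:])@y/2
print('mixer centre', cy*y+(f[2:]@x-.07)*x)
for u in((284,352)): print('flange side',ray(d,u,182,.056)[:2]@y-cy)
q=ray(d,318,150,.056); print('flange far pt -> centre', q[:2]-.032*x)
q=ray(d,318,175,.102); print('post tip far edge -> centre', q[:2]-.006*x, 'lat',q[:2]@y-cy)
h=np.array([263,371,367,268]),np.array([257,254,342,342])
Q=np.array([ray(d,u,v,.225) for u,v in zip(*h)]);print('held hub centre',Q.mean(0), 'tcp',p)
E
```

```text
L -74.22 [0.4199 0.282 ]
R -74.06 [0.5518 0.3164]
F 15.66 [0.4767 0.3377]
yaw 15.794165 tool y yaw 16.714003626550994
width 0.13629991
mixer centre [0.49418628 0.26986313]
flange side -0.030268643449178678
flange side 0.03133264810045744
flange far pt -> centre [0.49439658 0.26874402]
post tip far edge -> centre [0.49014271 0.28418187] lat 6.388842804017081e-06
held hub centre [0.49371519 0.27082995 0.225     ] tcp [0.49335971 0.26733756 0.19444188]
```

```bash
python3 -m handwheel '0.1 0.1 0 0 0 -0.8 0.3;0.1 0.1 -2 0 0 -0.8 0.3;0.1 0.1 -4 0 0 -0.8 0.3;0.1 0.1 -5.5 0 0 -0.8 0.3;0.1 0.1 -6.5 0 0 -0.8 0.3;0.1 0.1 -7 0 0 -0.8 0.3;0.1 0.1 -7.4 0 0 -0.8 0.3;0.1 0.1 -7.4 0 0 -0.8 0.3'
python3 - <<'E'
from h import *
e=grab('scene','s4'); s=status.observe();print(s['position'],s['ft_force'],s['wrist_torque'])
a=cv2.imread('pics/s4.png')[60:220,340:540]
cv2.imwrite('pics/c4.png',cv2.resize(a,None,fx=3.7,fy=3.7,interpolation=2))
E
```

```text
time_s: 6.3
position: [0.4949, 0.2683, 0.1221]
tool_rot: [[-0.273, 0.962, -0.0], [0.962, 0.273, -0.0], [-0.0, -0.0, -1.0]]
ft_force: [0.2, -0.1, -0.6]
grip_width: 0.0432
gripper_force: 62.4
[0.49505499 0.26852955 0.12265769] [ 0.71894271 -0.43969162 -1.24960937] [-0.03334932 -0.0379184   0.0420285 ]
```

View pics/c4.png

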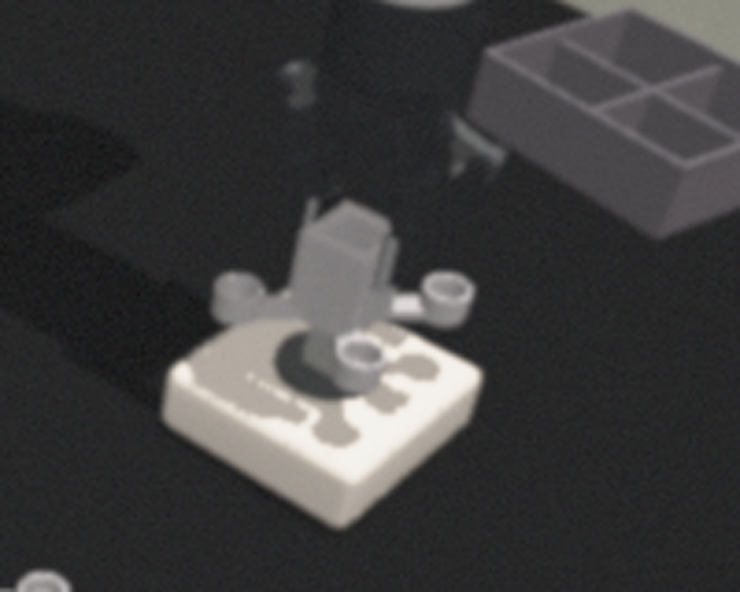

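The crop shows the hub (345,265) directly over the post (325,350), level, with no contact force. The post tip is entering the bore, so I'll go on slowly.

```bash
python3 -m handwheel '0 0 -0.4 0 0 0 0.3;0 0 -0.8 0 0 0 0.3;0 0 -1.2 0 0 0 0.3;0 0 -1.5 0 0 0 0.3;0 0 -1.5 0 0 0 0.3'; python3 -c "
from rig import status as s;print(s.observe()['wrist_torque'])"
```

```text
time_s: 6.77
position: [0.4944, 0.2687, 0.1066]
tool_rot: [[-0.274, 0.962, -0.001], [0.962, 0.274, -0.0], [-0.0, -0.001, -1.0]]
ft_force: [0.2, -0.0, -1.3]
grip_width: 0.0427
gripper_force: 62.5
[-0.00350371  0.00281975  0.01705846]
```

```bash
python3 -m handwheel '0 0 -0.5 0 0 0 0.3;0 0 -1 0 0 0 0.3;0 0 -1.5 0 0 0 0.3;0 0 -1.9 0 0 0 0.3;0 0 -2.1 0 0 0 0.3;0 0 -2.1 0 0 0 0.3'; python3 -m handwheel '0 0 -0.1 0 0 0 0.3;0 0 -0.2 0 0 0 0.3;0 0 -0.2 0 0 0 0.3'
```

```text
time_s: 7.27
position: [0.4945, 0.2687, 0.0857]
tool_rot: [[-0.274, 0.962, -0.001], [0.962, 0.274, -0.0], [0.0, -0.001, -1.0]]
ft_force: [-0.3, -0.6, -0.8]
grip_width: 0.0434
gripper_force: 62.5
time_s: 7.52
position: [0.4948, 0.2688, 0.0843]
tool_rot: [[-0.274, 0.962, 0.0], [0.962, 0.274, 0.0], [0.0, 0.0, -1.0]]
ft_force: [-0.3, -0.6, -2.1]
grip_width: 0.0429
gripper_force: 62.4
```

Still no contact, so I'll lower by 1 mm steps until force builds.

```bash
python3 -m handwheel '0 0 -0.1 0 0 0 0.3;0 0 -0.1 0 0 0 0.3' | grep -E 'pos|ft'; python3 -m handwheel '0 0 -0.1 0 0 0 0.3;0 0 -0.1 0 0 0 0.3' | grep -E 'pos|ft';python3 -m handwheel '0 0 -0.1 0 0 0 0.3;0 0 -0.1 0 0 0 0.3' | grep -E 'pos|ft'
```

```text
position: [0.4949, 0.2688, 0.0839]
ft_force: [-1.0, 0.0, 2.2]
position: [0.4949, 0.2689, 0.0838]
ft_force: [-4.2, -1.3, 11.7]
position: [0.4949, 0.2689, 0.0838]
ft_force: [-7.2, -1.9, 20.3]
```

Contact came at TCP z 0.0838, with 2, 12 and then 20 N. At the grasp the TCP was 0.0278 above the bench, so the underside is now at 0.056 and seated. One look, then release.

```bash
python3 -m handwheel '0 0 0.15 0 0 0 0.3;0 0 0.15 0 0 0 0.3' | grep -E 'pos|ft'
python3 - <<'E'
from h import *
grab('scene','s5'); grab('wrist','w5')
a=cv2.resize(cv2.imread('pics/s5.png')[90:220,360:500],None,fx=3,fy=3,interpolation=2); b=cv2.imread('pics/w5.png')[60:400,150:490]
b=cv2.copyMakeBorder(b,0,a.shape[0]-b.shape[0],0,0,0); cv2.imwrite('pics/c5.png',np.hstack([a,b]))
E
```

```text
position: [0.4949, 0.2689, 0.0838]
ft_force: [-2.2, -0.4, 9.4]
```

View pics/c5.png

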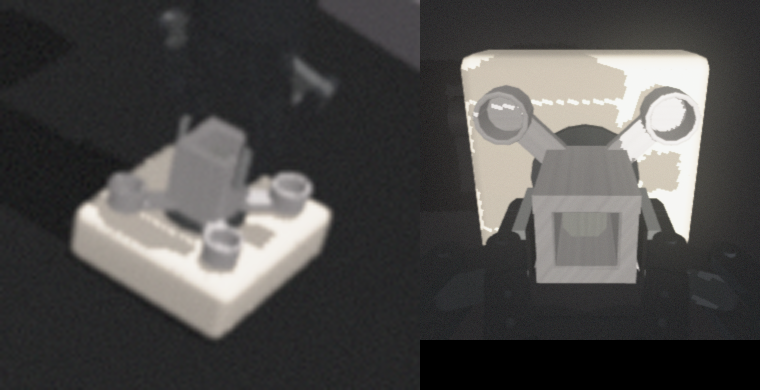

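The left panel shows the head low and level on the flange. The right panel shows the post tip inside the bore at (585,225), with the hub square to the mixer. Next I open the fingers and rise.

```bash
python3 -m handwheel '0 0 0 0 0 0 1;0 0 0 0 0 0 1;0 0 0 0 0 0 1;0 0 0 0 0 0 1;0 0 0 0 0 0 1;0 0 0 0 0 0 1;0 0 0 0 0 0 1'
python3 -m handwheel '0 0 1 0 0 0 1;0 0 3 0 0 0 1;0 0 6 0 0 0 1;0 0 10 0 0 0 1;0 0 14 0 0 0 1;0 0 15 0 0 0 1;0 0 15 0 0 0 1;0 0 15 0 0 0 1'
python3 - <<'E'
from h import *
grab('scene','s6'); grab('wrist','w6')
a=cv2.resize(cv2.imread('pics/s6.png')[90:220,360:500],None,fx=3,fy=3,interpolation=2); b=cv2.imread('pics/w6.png')[60:400,150:490]
b=cv2.copyMakeBorder(b,0,a.shape[0]-b.shape[0],0,0,0); cv2.imwrite('pics/c6.png',np.hstack([a,b]))
E
```

```text
time_s: 8.87
position: [0.4948, 0.2687, 0.0827]
tool_rot: [[-0.273, 0.962, -0.0], [0.962, 0.273, -0.0], [0.0, -0.0, -1.0]]
ft_force: [0.1, -0.8, -0.2]
grip_width: 0.0855
gripper_force: 0.0
time_s: 9.53
position: [0.4946, 0.2687, 0.2334]
tool_rot: [[-0.274, 0.962, 0.001], [0.962, 0.274, 0.0], [0.0, 0.001, -1.0]]
ft_force: [-0.1, -0.4, -0.9]
grip_width: 0.0853
gripper_force: 0.0
```

View pics/c6.png

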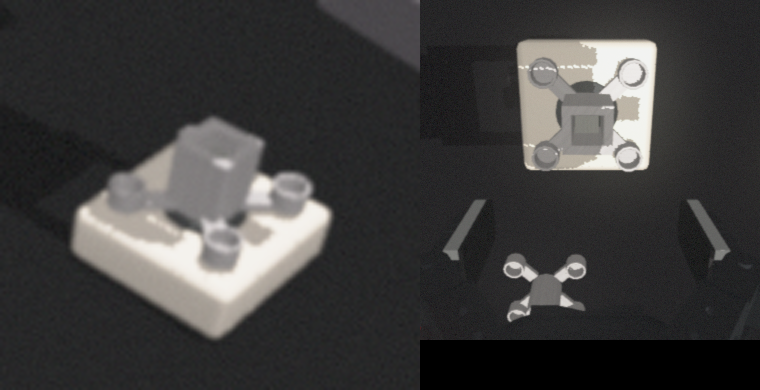

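The head sits level and centred on the flange (right panel (587,125)), the gripper is clear of it, and the round head lies where it was. I'm handing in.

```bash
python3 -c "
from rig import env;print(env.close_job())"
```

```text
the job is handed in; nothing more can be done
None
```

The square-hubbed head sits fully home, level and square on the mixer's post, lowered there in the fingers before release; the round-hubbed head was left untouched, and the job was handed in at about 9.6 s on the robot's clock, though the interface gave no verdict.

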